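Sort the wheel parts into their bins

TASK

Sort the five loose wheel parts lying on the mat into the three yellow bins, which are alike but for what they hold: each goes into the bin that already holds its own kind, whatever its colour (wheel nuts with the wheel nuts, spacers with the spacers, the bearing with the bearings). Set each one down gently rather than dropping it, so that it lies flat on the floor of the bin, the same way up as it lies now and not on top of anything. Do not shift the pressure gauge or the paste tub that stand among them.

Things in the scene. Friction and masses are not known exactly. Their poses are not given: they have to be found in the camera images.
- nut_red: Red anodised six-sided centre-lock wheel nut, standing on a steel flange 50 mm across, 7 mm thick. Above it a hexagon 41 mm across flats, from 7 to 28 mm height; on top a round collar 37 mm across, to 36 mm height, with a dark bore. 0.13 kg. Origin: centre of its underside, z up; one pair of flats faces its own +x and -x, the others at 60 degree steps.
- nut_blue: Blue anodised six-sided centre-lock wheel nut, standing on a steel flange 50 mm across, 7 mm thick. Above it a hexagon 41 mm across flats, from 7 to 28 mm height; on top a round collar 37 mm across, to 36 mm height, with a dark bore. 0.13 kg. Origin: centre of its underside, z up; one pair of flats faces its own +x and -x, the others at 60 degree steps.
- spacer_red: Red anodised hub spacer, a plain round smooth ring with an open bore, lying flat on the mat: 45 mm outside, 30 mm bore, 16 mm high, about 50 g. Origin: centre of its underside; z along its axis.
- spacer_blue: Blue anodised hub spacer, a plain round smooth ring with an open bore, lying flat on the mat: 45 mm outside, 30 mm bore, 16 mm high, about 50 g. Origin: centre of its underside; z along its axis.
- bearing: Ball bearing lying flat on the mat: bright steel outer and inner rings with a black seal between them, 47 mm outside, 20 mm bore, 14 mm high, about 105 g. Origin: centre of its underside; z along its axis.
- bin_nuts: Fixed yellow open bin holding a red and a blue wheel nut at its back. 200 deep (x) by 160 wide (y), walls and floor 3 mm; front wall (-x, to the robot) 28 high, sides 28 stepping up to 45, back 45. Its stock (up to 39 high) cannot move and fills the floor from 30 behind the centre; the rest is free for two parts side by side. Origin: centre of underside; x to its back.
- bin_spacers: Fixed yellow open bin holding two stacks of spacers at its back. 200 deep (x) by 160 wide (y), walls and floor 3 mm; front wall (-x, to the robot) 28 high, sides 28 stepping up to 45, back 45. Its stock (up to 39 high) cannot move and fills the floor from 30 behind the centre; the rest is free for two parts side by side. Origin: centre of underside; x to its back.
- bin_bearings: Fixed yellow open bin holding three bearings at its back. 200 deep (x) by 160 wide (y), walls and floor 3 mm; front wall (-x, to the robot) 28 high, sides 28 stepping up to 45, back 45. Its stock (up to 39 high) cannot move and fills the floor from 30 behind the centre; the rest is free for two parts side by side. Origin: centre of underside; x to its back.
- gauge: Dial pressure gauge lying face up on the mat, loose, not to be shifted: round black rubber body 72 mm across with a white dial, 33 mm high; a brass and steel stem 18 mm thick reaches to 71 mm from the centre along its own -x. Origin: centre of the underside of the round body.
- tub: White round plastic tub of tyre paste with a blue band, closed and loose, not to be shifted: 74 mm across, 55 mm high. Origin: centre of its underside.
Not all that is in view belongs to the job. Several things look just like the spacer_blue: the one meant starts nearest to the robot's base.

How it is judged:
At the end, for the whole second after the job is handed in: Both nuts in the nut bin, both spacers in the spacer bin, the bearing in the bearing bin: underside within 5 mm of the bin floor, flat within 0.12 rad, same way up as at the start, at rest (under 0.02 m/s), released; gauge and tub within 15 mm of where they stood (x of nut_red in the frame of bin_nuts between -0.1 and 0.1 m and y of nut_red in the frame of bin_nuts between -0.08 and 0.08 m and z of nut_red in the frame of bin_nuts between 0 and 0.008 m and angle between each of nut_red, nut_blue, spacer_red, spacer_blue, bearing's own z axis and vertical below 0.12 rad and linear speed of each of nut_red, nut_blue, spacer_red, spacer_blue, bearing below 0.02 m/s and contact force between each of nut_red, nut_blue, spacer_red, spacer_blue, bearing and the fingers below 0.05 N and x of nut_blue in the frame of bin_nuts between -0.1 and 0.1 m and y of nut_blue in the frame of bin_nuts between -0.08 and 0.08 m and z of nut_blue in the frame of bin_nuts between 0 and 0.008 m and x of spacer_red in the frame of bin_spacers between -0.1 and 0.1 m and y of spacer_red in the frame of bin_spacers between -0.08 and 0.08 m and z of spacer_red in the frame of bin_spacers between 0 and 0.008 m and x of spacer_blue in the frame of bin_spacers between -0.1 and 0.1 m and y of spacer_blue in the frame of bin_spacers between -0.08 and 0.08 m and z of spacer_blue in the frame of bin_spacers between 0 and 0.008 m and x of bearing in the frame of bin_bearings between -0.1 and 0.1 m and y of bearing in the frame of bin_bearings between -0.08 and 0.08 m and z of bearing in the frame of bin_bearings between 0 and 0.008 m and distance of each of gauge, tub from where it was at the start of the episode below 0.015 m); the robot touches nothing.
It fails at once if a part is dropped or thrown: it moves faster than 0.6 m/s with no finger touching it (a fall of about 2 cm) ((linear speed of nut_red above 0.6 m/s and contact force between nut_red and the fingers below 0.02 N) or (linear speed of nut_blue above 0.6 m/s and contact force between nut_blue and the fingers below 0.02 N) or (linear speed of spacer_red above 0.6 m/s and contact force between spacer_red and the fingers below 0.02 N) or (linear speed of spacer_blue above 0.6 m/s and contact force between spacer_blue and the fingers below 0.02 N) or (linear speed of bearing above 0.6 m/s and contact force between bearing and the fingers below 0.02 N)).
It fails at once if the pressure gauge is shifted by more than 15 mm (distance of gauge from where it was at the start of the episode above 0.015 m).
It fails at once if the paste tub is shifted by more than 15 mm (distance of tub from where it was at the start of the episode above 0.015 m).
It also fails if it takes over 106 s, if anything falls off the work surface, if the arm or the gripper's body presses on something with over 40 N, if the wrist force passes 120 N, or if a joint passes its speed limit or range.

ROBOT

A 6-joint arm with a two-finger parallel gripper is mounted at the origin on the work surface. World frame = base frame: x ahead of the robot, y to its left, z up, the work surface at z = 0. Lengths are in m, angles in rad, forces in N, time in s.
With the tool pointing down it reaches from about 0.3 to 0.875 m from the base axis. Payload 6.4 kg.
Tool frame: the origin (TCP) lies midway between the tips of the shut fingers; the grasp point (between the pads) lies 19 mm behind it (ctrl.tcp_to_grasp is the distance from the TCP to the grasp point, in m); z points along the fingers, y is the direction in which the jaws open and shut (so a half turn about z gives the same grasp; the last joint's range is limited). The gripper opens to 85 mm and grips with 20 to 120 N. Pads are 22 mm wide; open, the fingers measure 114 mm over their backs; the gripper's body (76 mm by 85 mm) begins 54 mm behind the grasp point. The pads swing forward as they close: fully open they stand 13 mm farther back than shut.
Start: joints at [-1.531, 0.181, 1.607, -0, 1.354, -0.206], TCP at [0.14, -0.558, 0.231] pointing down, gripper open.
Joint ranges: [-2.99, 2.99], [-0.89, 2.07], [0.3, 2.58], [-1.14, 4.28], [0, 2.63], [-3.12, 3.12]. Speed limits (rad/s): [2.57, 2.57, 3.01, 3.14, 3.14, 3.14].

INTERFACE

Orientations are given as a unit quaternion [w, x, y, z].
In Python, from bench import monitor, imaging, order, spotter, ctrl gives the robot as it stands.
- The arm moves only by the shell command python3 -m pendant 'ROWS'. ROWS is JSON, a list that holds one entry, the list of rows, each a list of 5 numbers: the shift along the world's x, y, z in mm, then the turn about the world's z in degrees, then the finger opening in mm, from 0 to 85.4. A call has 1 to 8 rows; each row shifts and turns the commanded pose from where the row before left it; what a row does not reach is not made up. A row lasts 1/8 s, in which the tool goes at most 62.5 mm and 10.7 degrees, less where a joint would pass 70% of its speed; a pose out of reach is approached as far as the arm can. A call with a gripper value outside its range is refused whole. The fingers move at their own pace and stop on an object; the grip force is fixed at half the most. Time passes only in rows, so rows that do not move let the fingers close. It gives the time, the measured TCP pose, the force and the opening at its end, in the units of the state.
- monitor.get_obs(): the state, without advancing time (a new reading comes with each control period).
- imaging.camera(name): name is "scene" or "top" or "wrist"; returns a dict with "img" (384x512x3 uint8, red, green, blue), "vfov" (degrees; the focal length in pixels is half the picture's height over the tangent of half this angle, whatever the lens; pixels are square), "cx", "cy" (the principal point, pixels), "origin" and "orientation" of the camera in the world. Camera axes: x right, y down, z forward; pixel columns grow to the right and rows downward; lengths in m; the calibration is good to about 2 mm. A picture is of the moment at which its call begins. There is no depth.
- order.hand_in(): hands the job in, once; it reports no verdict.
Trained networks look in the newest picture that a camera, given by its name, has taken for a name from the list of things; names that differ only in an ending like _2 or _b are one class to them, and where a whole thing is asked for, a point or a joint stands for the part that bears it (a point fixed in the world has none). Each returns a list of dicts, best first, with "confidence" (0 to 1); they miss things now and then, are a little off and sometimes report something else, mostly with a low value. They report only what shows in the picture. A call takes as long as a camera call. They do not tell look-alikes from the thing itself.
- spotter.recognise(camera, thing): "at" ([x, y, z] in m, in the coordinates of the camera as it stood for that picture, good to about 4 mm: the middle of the surface that is visible of it).
- spotter.tip_of(camera, thing): "at" ([x, y, z] in m, in the coordinates of the camera as it stood for that picture, good to about 4 mm: a listed point, or the origin of a listed thing).
The state is a dict: "time_s": time; "q": joint angles; "dq": joint speeds; "joint_efforts": joint torques, N m; "eef_pos": TCP position; "eef_rot": TCP orientation; "wrist_force": force on the tool from outside, world axes, zero at the start; "torque": the same for the moment, N m; "opening": opening from 0.0 (shut) to 1.0 (fully open).
Only numpy, scipy, OpenCV 4.12 (cv2) and the standard library are available. Lean on these libraries where they do the work, as an engineer would, in place of code of your own. Each camera call takes 0.05 s, during which the arm holds its last target. There are 200 camera calls.

## Working session

There is one attempt and no reset: what is moved stays moved. The work goes in short steps, Python scripts to look and compute and a shell command to move; the robot and the scene stay as the last step left them, time stands still between calls to the robot, and variables do not carry over. Pictures are saved under pics/ and viewed, about 12 in all and at most 16, crops included, and the job is handed in when it is done.

```bash
mkdir -p pics; cat > h.py <<'E'
import numpy as np, cv2
from scipy.spatial.transform import Rotation as R
from bench import monitor, imaging, order, spotter, ctrl
def rot(q): return R.from_quat([q[1],q[2],q[3],q[0]]).as_matrix()
def snap(n,f=None):
    c=imaging.camera(n)
    if f: cv2.imwrite('pics/'+f,c['img'][...,::-1])
    return c
def w(c,p): return rot(c['orientation'])@np.array(p)+np.array(c['origin'])
def f(c): return c['img'].shape[0]/2/np.tan(np.radians(c['vfov'])/2)
def px(c,P):
    p=rot(c['orientation']).T@(np.array(P)-np.array(c['origin'])); return np.array([c['cx']+f(c)*p[0]/p[2],c['cy']+f(c)*p[1]/p[2]])
def ray(c,u,v,z):
    d=rot(c['orientation'])@np.array([(u-c['cx'])/f(c),(v-c['cy'])/f(c),1]); o=np.array(c['origin']); return o+d*(z-o[2])/d[2]
E
python3 - <<'E'
from h import *
for n in ['top','scene']:
    c=snap(n,n+'0.png'); print(n,c['vfov'],np.round(c['origin'],3))
    for t in ['nut_red','nut_blue','spacer_red','spacer_blue','bearing','bin_nuts','bin_spacers','bin_bearings','gauge','tub']:
        for d in spotter.tip_of(n,t):
            if d['confidence']>.2:
                P=w(c,d['at']); print(t,round(d['confidence'],2),np.round(P*1000),np.round(px(c,P)))
o=monitor.get_obs(); print(o['time_s'],o['eef_pos'],o['eef_rot'],o['opening'])
E
```

```text
top 46.638698889593826 [0.47  0.012 1.1  ]
nut_red 0.65 [ 535. -373.    1.] [421. 198.]
nut_blue 0.59 [405. 265.   3.] [163. 255.]
spacer_red 0.53 [427. 118.   6.] [222. 245.]
spacer_blue 0.76 [ 392. -389.    4.] [431. 256.]
spacer_blue 0.75 [637. 348.   0.] [130. 162.]
spacer_blue 0.72 [713. 347.  -0.] [130. 132.]
spacer_blue 0.48 [430.  -3.   4.] [272. 243.]
bearing 0.71 [521. 384.   6.] [114. 208.]
bin_nuts 0.81 [ 631. -194.    2.] [348. 160.]
bin_spacers 0.74 [644. 197.   4.] [190. 158.]
bin_bearings 0.84 [649.  10.   4.] [265. 154.]
gauge 0.75 [ 399. -268.    5.] [381. 254.]
tub 0.97 [ 414. -112.    2.] [317. 249.]
tub 0.68 [429.   1.   3.] [270. 243.]
scene 54.91985630354415 [ 0.911 -0.451  0.788]
nut_red 0.84 [ 534. -376.    1.] [144. 306.]
nut_blue 0.73 [403. 269.   2.] [275. 123.]
spacer_red 0.47 [427. 117.   4.] [250. 153.]
spacer_blue 0.71 [433.  -4.   4.] [224. 179.]
spacer_blue 0.68 [ 398. -386.    4.] [101. 273.]
spacer_blue 0.65 [638. 350.   6.] [354. 141.]
spacer_blue 0.61 [715. 346.   5.] [376. 153.]
spacer_blue 0.25 [405. 267.   2.] [275. 123.]
bearing 0.45 [525. 385.   4.] [328. 119.]
bin_nuts 0.81 [ 636. -187.    2.] [237. 270.]
bin_spacers 0.85 [644. 199.   2.] [329. 172.]
bin_bearings 0.86 [656.   4.   2.] [292. 220.]
bin_bearings 0.69 [435.  -2.   6.] [225. 179.]
gauge 0.79 [ 402. -267.    4.] [143. 238.]
tub 0.65 [405. 267.   1.] [275. 123.]
tub 0.64 [ 418. -118.    9.] [190. 202.]
1.1 [ 0.13993434 -0.55773159  0.23128332] [-6.65158366e-06  9.92461234e-01  1.22558959e-01  1.90596981e-05] 0.9954098670124221
```

View pics/top0.png

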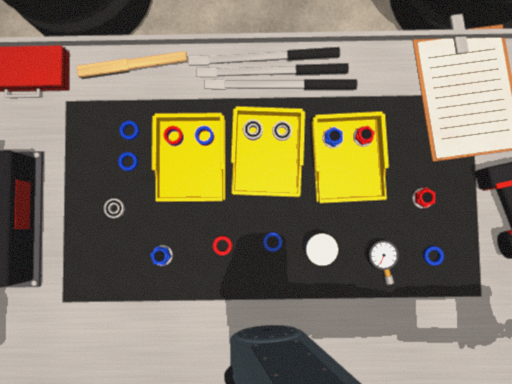

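View pics/scene0.png

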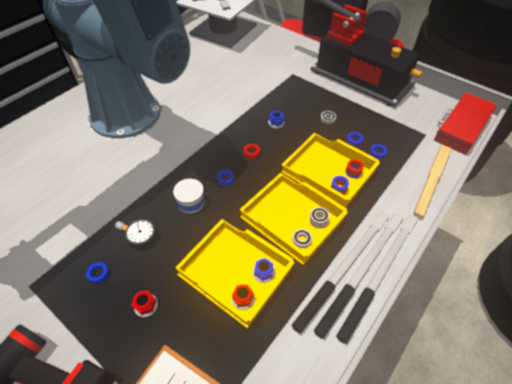

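The blue rings in the top view are at (129,130), (128,161), (272,242) and (434,256). The one at (272,242), world about (431,-3), is nearest the base at 0.43 m (the others are 0.55 m or more), so that is spacer_blue. The remaining parts:
- **nut_red:** (421,198)
- **nut_blue:** (163,255)
- **spacer_red:** (222,245)
- **bearing:** (114,208)

The nuts in the bins at (333,136) and (364,134) are stock. The bins, left to right, hold spacers, bearings and nuts. I'll start with nut_red.

```bash
python3 -m pendant '[[[49,23,0,9.5,85],[49,23,0,9.5,85],[49,23,0,9.5,85],[49,23,0,9.5,85],[49,23,0,9.5,85],[49,23,0,9.5,85],[49,23,0,9.5,85],[49,23,0,9.5,85]]]'; python3 -m pendant '[[[0,0,0,0,85],[0,0,0,0,85]]]'
python3 - <<'E'
from h import *
c=snap('wrist')
im=c['img'][...,::-1].copy()
for t in ['nut_red']:
    for d in spotter.tip_of('wrist',t): P=w(c,d['at']); print(t,round(d['confidence'],2),np.round(P*1000),np.round(px(c,P)))
o=monitor.get_obs(); print(o['eef_pos'],o['eef_rot'],c['origin'],c['vfov'])
cv2.imwrite('pics/w1.png',im)
t=snap('top'); i=cv2.resize(t['img'][170:290,210:450,::-1],None,fx=3.3,fy=3.3,interpolation=cv2.INTER_CUBIC); cv2.imwrite('pics/t1.png',i)
E
```

```text
time_s: 2.1
eef_pos: [0.5335, -0.3729, 0.2314]
eef_rot: [0.0, 0.705, 0.71, -0.0]
wrist_force: [0.5, -1.3, 0.4]
opening: 0.999
time_s: 2.35
eef_pos: [0.5317, -0.3736, 0.231]
eef_rot: [-0.0, 0.707, 0.708, -0.0]
wrist_force: [0.9, -0.3, 0.1]
opening: 0.993
nut_red 0.63 [ 537. -379.    3.] [259. 162.]
[ 0.53095171 -0.37443297  0.23120892] [-1.60942066e-04  7.07287732e-01  7.06925744e-01 -1.77089242e-04] [ 0.53229052 -0.30415917  0.37372381] 60.21749137985545
```

View pics/w1.png

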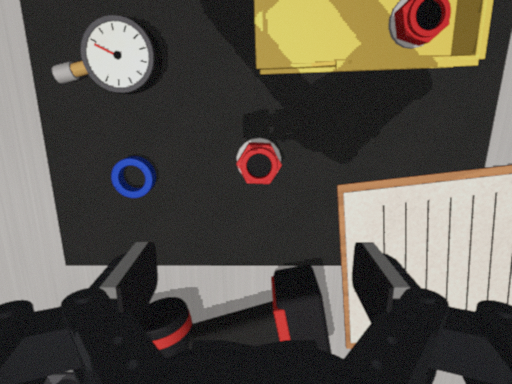

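The wrist view shows the red nut at (259,160) with the gauge and the decoy blue ring well clear of it. I'll rectify it to a top-down view to get its yaw and centre.

```bash
cat >> h.py <<'E'
def rect(c,x,y,z,h=0.05,s=8):
    """top-down warp of plane z, s px/mm; right=+x, up=+y"""
    q=np.float32([px(c,[x+a*h,y+b*h,z]) for a,b in [(-1,1),(1,1),(1,-1),(-1,-1)]]); n=int(2*h*1000*s)
    return cv2.warpPerspective(c['img'][...,::-1].copy(),cv2.getPerspectiveTransform(q,np.float32([[0,0],[n,0],[n,n],[0,n]])),(n,n),flags=cv2.INTER_CUBIC)
def blob(c,col,x,y,z,h=0.045,s=8):
    """hull of the coloured blob in plane z: enclosing-ellipse centre (m) and size (mm)"""
    hsv=cv2.cvtColor(rect(c,x,y,z,h,s),cv2.COLOR_BGR2HSV); H,S,V=hsv[...,0],hsv[...,1],hsv[...,2]
    m={'red':((H<8)|(H>170))&(S>120)&(V>60),'blue':(H>100)&(H<130)&(S>120)&(V>50),'steel':(S<60)&(V>90)}[col].astype(np.uint8)
    n,l,st,_=cv2.connectedComponentsWithStats(m); k=1+np.argmax(st[1:,4]); 
    ct=cv2.findContours((l==k).astype(np.uint8),cv2.RETR_EXTERNAL,cv2.CHAIN_APPROX_NONE)[0][0]
    hull=cv2.convexHull(ct); (u,v),ax,an=cv2.fitEllipse(hull); return np.round([1000*x+u/s-1000*h,1000*y-v/s+1000*h],1),np.round(np.array(ax)/s,1),cv2.boundingRect(ct)
E
python3 - <<'E'
from h import *
c=snap('wrist')
cv2.imwrite('pics/r1.png',np.hstack([rect(c,.535,-.376,.028,.04,6),rect(c,.535,-.376,.036,.04,6)[:, :240*2-160]]))
print(blob(c,'red',.535,-.376,.028))
E
```

```text
(array([ 536.6, -376.1]), array([48.2, 49.2]), (175, 175, 397, 365))
```

View pics/r1.png

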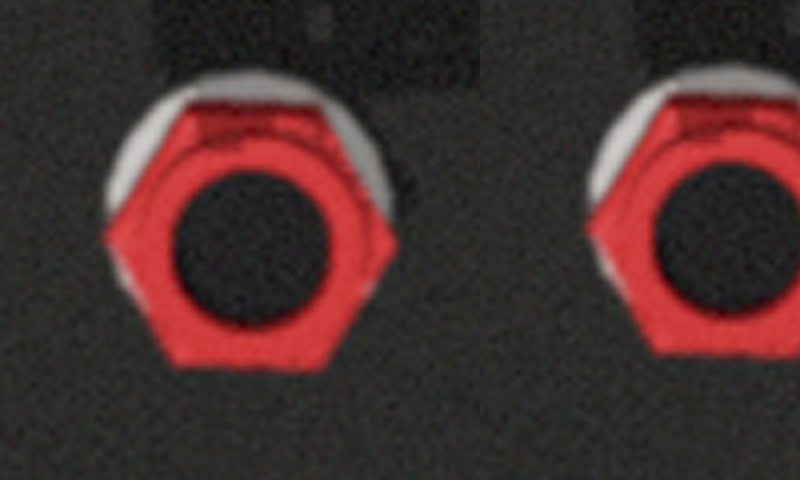

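The nut centre is about (536.7,-376). Its flats face ±y and ±30°, so I'll turn the jaws by -30° and come down.

```bash
python3 -m pendant '[[[5,-1,-40,-10,85],[0,0,-45,-10,85],[0,0,-45,-10,85],[0,0,-40,0,85],[0,0,-25,0,85],[0,0,-15,0,85],[0,0,-8,0,85],[0,0,-5,0,85]]]'; python3 -m pendant '[[[0,0,0,0,85],[0,0,0,0,85]]]'
```

```text
time_s: 3.55
eef_pos: [0.5373, -0.3754, 0.0089]
eef_rot: [0.001, 0.866, 0.5, 0.0]
wrist_force: [0.3, -0.8, -0.0]
opening: 0.995
time_s: 3.8
eef_pos: [0.5375, -0.3752, 0.0092]
eef_rot: [0.001, 0.866, 0.501, 0.0]
wrist_force: [-0.0, 0.6, -0.8]
opening: 0.992
```

```bash
python3 -m pendant '[[[0,0,-1,0,25],[0,0,0,0,25],[0,0,0,0,25],[0,0,0,0,25],[0,0,0,0,25],[0,0,0,0,25],[0,0,0,0,25]]]';python3 -m pendant '[[[0,0,5,0,25],[0,0,20,0,25],[0,0,35,0,25],[0,0,35,0,25],[0,0,0,0,25],[0,0,0,0,25]]]'
python3 - <<'E'
from h import *
c=snap('wrist','w2.png'); s=snap('top')
for t in ['bin_nuts']:
  for n,k in [('wrist',c),('top',s)]:
    for d in spotter.tip_of(n,t): P=w(k,d['at']); print(t,round(d['confidence'],2),np.round(P*1000))
cv2.imwrite('pics/t2.png',cv2.resize(s['img'][95:215,140:400,::-1],None,fx=3,fy=3,interpolation=cv2.INTER_CUBIC))
E
```

```text
time_s: 4.68
eef_pos: [0.5375, -0.3754, 0.0086]
eef_rot: [0.001, 0.866, 0.501, 0.0]
wrist_force: [-0.1, 1.0, 6.3]
opening: 0.466
time_s: 5.42
eef_pos: [0.5366, -0.3743, 0.102]
eef_rot: [-0.0, 0.866, 0.501, -0.0]
wrist_force: [-0.1, -0.0, -2.7]
opening: 0.466
```

View pics/w2.png

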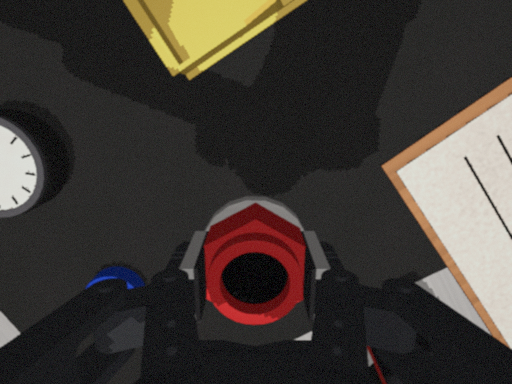

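View pics/t2.png

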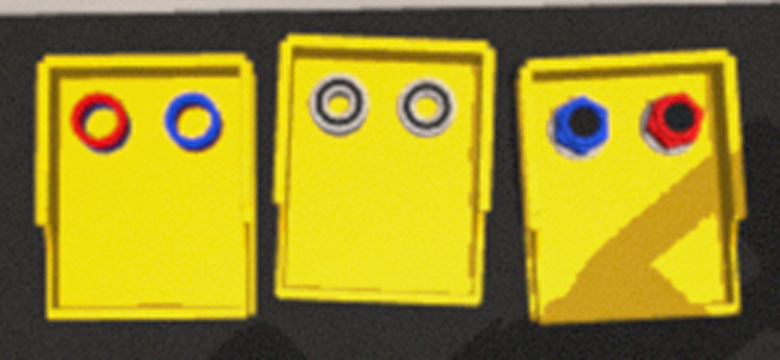

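The nut is gripped (opening about 40 mm). The crop shows all three bin outlines, so I'll compute their poses from the rim corners.

```bash
python3 - <<'E'
from h import *
c=snap('top')
for n,a in {'sp':[(48,318),(252,316),(38,58),(253,57)],'be':[(278,295),(480,304),(283,38),(494,46)],'nu':[(541,321),(739,314),(519,62),(735,55)]}.items():
    fl,fr,bl,br=[ray(c,140+u/3,95+v/3,z)[:2]*1000 for (u,v),z in zip(a,[.028,.028,.045,.045])]
    F=(fl+fr)/2;B=(bl+br)/2; d=(B-F)/np.linalg.norm(B-F)
    print(n,np.round(F),np.round(B),'len',np.linalg.norm(B-F).round(),'width',np.linalg.norm(fr-fl).round(),'yaw',np.degrees(np.arctan2(d[1],d[0])).round(1),'yawF',np.degrees(np.arctan2(*(fl-fr)[::-1])).round(1)-90,'org',np.round((F+B)/2))
E
```

```text
sp [535. 193.] [743. 193.] len 208.0 width 164.0 yaw -0.1 yawF -0.4000000000000057 org [639. 193.]
be [546.   9.] [752.  -2.] len 206.0 width 163.0 yaw -3.1 yawF -3.5 org [649.   3.]
nu [ 528. -200.] [ 735. -193.] len 207.0 width 159.0 yaw 2.1 yawF 1.0999999999999943 org [ 632. -197.]
```

```bash
python3 -m pendant '[[[15,47,0,10,25],[22,48,0,10,25],[21,47,0,10,25],[0,0,0,0,25],[0,0,0,0,25]]]'; python3 -m pendant '[[[0,0,-30,0,25],[0,0,-30,0,25],[0,0,-18,0,25],[0,0,-6,0,25],[0,0,-2,0,25],[0,0,-1,0,25],[0,0,0,0,25]]]'
```

```text
time_s: 6.3
eef_pos: [0.5947, -0.2326, 0.1018]
eef_rot: [-0.0, 0.707, 0.708, -0.0]
wrist_force: [-0.4, -0.9, -1.5]
opening: 0.465
time_s: 7.18
eef_pos: [0.5955, -0.233, 0.0162]
eef_rot: [0.001, 0.707, 0.708, 0.0]
wrist_force: [-0.3, -0.8, -0.0]
opening: 0.466
```

```bash
python3 -m pendant '[[[0,0,-2,0,25],[0,0,-1,0,25],[0,0,-1,0,25],[0,0,0,0,25]]]'
```

```text
time_s: 7.68
eef_pos: [0.595, -0.2327, 0.0116]
eef_rot: [-0.0, 0.707, 0.708, 0.0]
wrist_force: [-1.0, 0.7, 3.1]
opening: 0.466
```

```bash
python3 -m pendant '[[[0,0,0,0,55],[0,0,0,0,55],[0,0,0,0,55],[0,0,15,0,55],[0,0,45,0,55],[0,0,50,0,70],[0,0,50,0,70]]]'; python3 -m pendant '[[[-33,46,0,0,70],[-33,46,5,0,70],[-33,46,5,0,70],[-33,46,0,0,70],[-32,46,0,0,70],[0,0,0,0,70],[0,0,0,0,70]]]'
python3 - <<'E'
from h import *
c=snap('wrist','w3.png')
for t in ['spacer_blue','spacer_red','tub']:
    for d in spotter.tip_of('wrist',t): P=w(c,d['at']); print(t,round(d['confidence'],2),np.round(P*1000),np.round(px(c,P)))
print(blob(c,'blue',.431,-.003,.016),blob(c,'red',.427,.118,.016))
E
```

```text
time_s: 8.55
eef_pos: [0.595, -0.2327, 0.1741]
eef_rot: [0.001, 0.707, 0.708, 0.0]
wrist_force: [0.1, -0.4, -0.2]
opening: 0.825
time_s: 9.43
eef_pos: [0.4318, -0.003, 0.1825]
eef_rot: [0.001, 0.706, 0.708, 0.001]
wrist_force: [0.9, -0.6, 0.5]
opening: 0.819
spacer_blue 0.78 [436.  -4.   3.] [257. 168.]
spacer_red 0.83 [428. 115.   1.] [249.  37.]
tub 0.73 [ 417. -119.    5.] [240. 272.]
(array([435.1,  -5. ]), array([46.8, 48.6]), (206, 181, 376, 388)) (array([428.3, 116.8]), array([46.7, 47.2]), (184, 181, 375, 380))
```

View pics/w3.png

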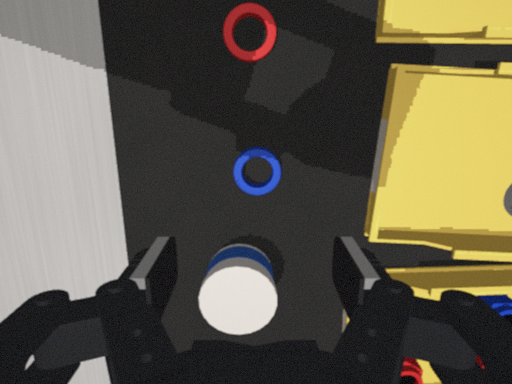

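The blue ring at (257,170) is at about (435,-5), clear of the tub at (240,290). The red ring at (249,33) is at about (428,116.5). I'll pick the blue one now.

```bash
python3 -m pendant '[[[3,-2,-40,0,70],[0,0,-50,0,70],[0,0,-45,0,70],[0,0,-25,0,70],[0,0,-12,0,70],[0,0,-6,0,70],[0,0,0,0,70],[0,0,0,0,70]]]'; python3 -m pendant '[[[0,0,-2,0,30],[0,0,0,0,30],[0,0,0,0,30],[0,0,0,0,30],[0,0,0,0,30],[0,0,0,0,30],[0,0,0,0,30]]]'
```

```text
time_s: 10.62
eef_pos: [0.4348, -0.005, 0.0042]
eef_rot: [0.001, 0.707, 0.708, 0.0]
wrist_force: [1.0, -0.6, -0.5]
opening: 0.818
time_s: 11.5
eef_pos: [0.4345, -0.0048, 0.0021]
eef_rot: [0.0, 0.707, 0.708, 0.0]
wrist_force: [-2.1, -0.2, 6.7]
opening: 0.497
```

```bash
python3 -m pendant '[[[0,0,5,0,30],[0,0,25,0,30],[0,0,40,0,30],[0,0,35,0,30],[0,0,0,0,30],[0,0,0,0,30]]]'
python3 - <<'E'
from h import *
c=snap('wrist','w4.png')
E
```

```text
time_s: 12.25
eef_pos: [0.4334, -0.0046, 0.1057]
eef_rot: [-0.0, 0.707, 0.708, -0.0]
wrist_force: [0.1, 0.1, -0.4]
opening: 0.497
```

View pics/w4.png

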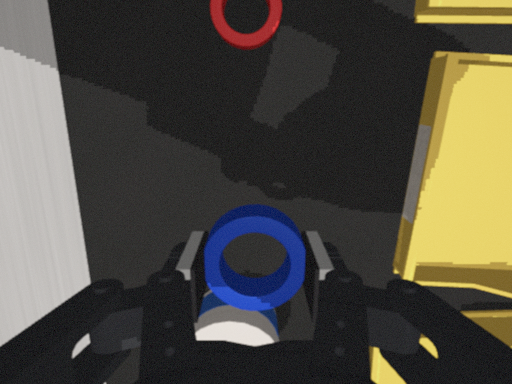

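The ring is held level between the pads. On to the spacer bin.

```bash
python3 -m pendant '[[[40,39,0,0,30],[43,41,0,0,30],[43,41,0,0,30],[42,41,0,0,30],[0,0,-10,0,30],[0,0,-15,0,30],[0,0,0,0,30]]]'; python3 -m pendant '[[[0,0,-30,0,30],[0,0,-25,0,30],[0,0,-10,0,30],[0,0,-4,0,30],[0,0,-1,0,30],[0,0,0,0,30],[0,0,0,0,30]]]'
```

```text
time_s: 13.18
eef_pos: [0.599, 0.1563, 0.0781]
eef_rot: [-0.002, 0.707, 0.707, -0.002]
wrist_force: [-0.7, 0.2, -0.7]
opening: 0.488
time_s: 14.05
eef_pos: [0.6025, 0.1573, 0.012]
eef_rot: [0.0, 0.707, 0.708, 0.0]
wrist_force: [-0.3, -0.0, -0.3]
opening: 0.488
```

```bash
python3 -m pendant '[[[0,0,-3,0,30],[0,0,-2,0,30],[0,0,-1,0,30],[0,0,-1,0,30],[0,0,0,0,30]]]'
```

```text
time_s: 14.68
eef_pos: [0.6018, 0.1573, 0.0051]
eef_rot: [-0.0, 0.707, 0.708, -0.0]
wrist_force: [-4.5, -0.9, 7.1]
opening: 0.494
```

```bash
python3 -m pendant '[[[0,0,0,0,58],[0,0,0,0,58],[0,0,0,0,58],[0,0,15,0,58],[0,0,45,0,58],[0,0,40,0,70]]]'; python3 -m pendant '[[[-42,-10,0,0,70],[-44,-10,0,0,70],[-44,-10,0,0,70],[-44,-10,0,0,70],[0,0,0,0,70],[0,0,0,0,70]]]'
python3 - <<'E'
from h import *
c=snap('wrist')
for d in spotter.tip_of('wrist','spacer_red'): P=w(c,d['at']); print(round(d['confidence'],2),np.round(P*1000),np.round(px(c,P)))
print(blob(c,'red',.427,.118,.016))
E
```

```text
time_s: 15.42
eef_pos: [0.6022, 0.1573, 0.1065]
eef_rot: [0.0, 0.707, 0.708, 0.0]
wrist_force: [0.5, 0.2, -0.6]
opening: 0.822
time_s: 16.18
eef_pos: [0.4294, 0.1173, 0.1056]
eef_rot: [0.001, 0.707, 0.708, 0.001]
wrist_force: [0.1, 0.4, 0.6]
opening: 0.825
0.55 [429. 117.  -1.] [253. 186.]
(array([428.2, 117. ]), array([46.4, 49.3]), (183, 169, 373, 394))
```

```bash
python3 -m pendant '[[[0,0,-35,0,70],[0,0,-35,0,70],[0,0,-20,0,70],[0,0,-9,0,70],[0,0,-4,0,70],[0,0,0,0,70],[0,0,0,0,30],[0,0,0,0,30]]]'; python3 -m pendant '[[[0,0,0,0,30],[0,0,0,0,30],[0,0,0,0,30],[0,0,0,0,30],[0,0,0,0,30]]]';python3 -m pendant '[[[0,0,5,0,30],[0,0,25,0,30],[0,0,40,0,30],[0,0,35,0,30],[0,0,0,0,30]]]'
```

```text
time_s: 17.27
eef_pos: [0.4287, 0.1173, 0.0026]
eef_rot: [0.0, 0.707, 0.708, 0.0]
wrist_force: [-3.2, -1.3, 9.1]
opening: 0.503
time_s: 17.9
eef_pos: [0.4287, 0.1173, 0.0026]
eef_rot: [0.001, 0.707, 0.708, 0.0]
wrist_force: [-3.2, -0.4, 9.5]
opening: 0.503
time_s: 18.52
eef_pos: [0.4304, 0.1173, 0.1094]
eef_rot: [0.002, 0.707, 0.708, 0.002]
wrist_force: [0.1, 0.1, -0.8]
opening: 0.502
```

```bash
python3 -m pendant '[[[43,29,0,0,30],[43,29,0,0,30],[43,29,0,0,30],[43,29,0,0,30],[0,0,-10,0,30],[0,0,-15,0,30],[0,0,-20,0,30],[0,0,-20,0,30]]]'; python3 -m pendant '[[[0,0,-15,0,30],[0,0,-12,0,30],[0,0,-4,0,30],[0,0,-1,0,30],[0,0,0,0,30],[0,0,0,0,30]]]'
```

```text
time_s: 19.52
eef_pos: [0.5988, 0.2326, 0.0395]
eef_rot: [-0.0, 0.707, 0.707, -0.001]
wrist_force: [0.1, -0.2, 0.2]
opening: 0.502
time_s: 20.27
eef_pos: [0.6004, 0.2334, 0.01]
eef_rot: [0.0, 0.707, 0.708, 0.0]
wrist_force: [0.3, 0.4, 0.0]
opening: 0.503
```

```bash
python3 -m pendant '[[[0,0,-2,0,30],[0,0,-1,0,30],[0,0,-1,0,30],[0,0,0,0,30]]]'; python3 -m pendant '[[[0,0,0,0,58],[0,0,0,0,58],[0,0,0,0,58],[0,0,15,0,58],[0,0,45,0,58],[0,0,50,0,85],[0,0,50,0,85]]]'; python3 -m pendant '[[[-49,8,0,0,85],[-49,9,0,0,85],[-49,9,0,0,85],[-49,8,0,0,85],[0,0,0,0,85],[0,0,0,0,85]]]'
python3 - <<'E'
from h import *
c=snap('wrist')
for d in spotter.tip_of('wrist','nut_blue'): P=w(c,d['at']); print(round(d['confidence'],2),np.round(P*1000),np.round(px(c,P)))
print(blob(c,'blue',.405,.267,.028))
a=rect(c,.405,.267,.028,.04,6); b=cv2.resize(c['img'][...,::-1],(640,480)); cv2.imwrite('pics/r5.png',np.hstack([a,b[:, 320:]]))
E
```

```text
time_s: 20.78
eef_pos: [0.5999, 0.2333, 0.0057]
eef_rot: [-0.0, 0.707, 0.708, -0.0]
wrist_force: [-2.0, -0.9, 3.4]
opening: 0.504
time_s: 21.65
eef_pos: [0.6, 0.2333, 0.168]
eef_rot: [0.0, 0.707, 0.708, 0.0]
wrist_force: [0.8, -0.7, 0.3]
opening: 0.993
time_s: 22.4
eef_pos: [0.4049, 0.2675, 0.1666]
eef_rot: [0.001, 0.706, 0.708, 0.001]
wrist_force: [-0.6, -0.9, 0.5]
opening: 0.996
0.9 [410. 263.   3.] [259. 175.]
(array([406.3, 264.2]), array([47.1, 49.3]), (189, 178, 362, 403))
```

View pics/r5.png

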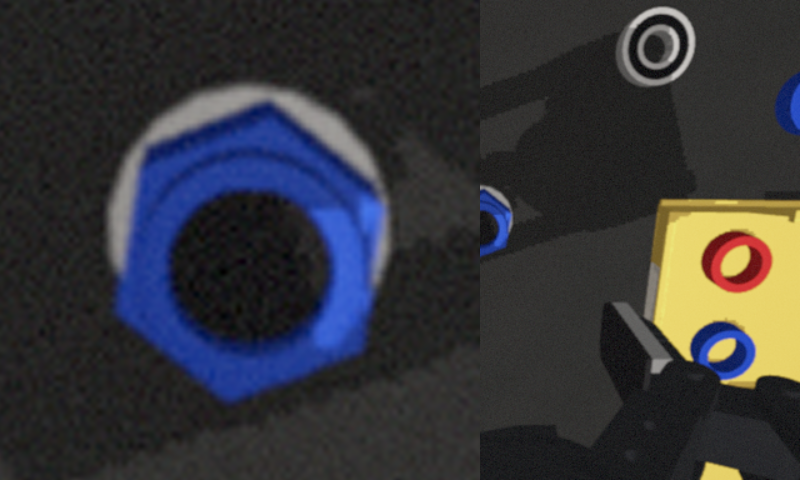

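Both spacers lie flat in their bin. The hex is turned about 9° clockwise and centred at about (406.7,264.5).

```bash
python3 -m pendant '[[[2,-3,-35,-9,85],[0,0,-45,0,85],[0,0,-40,0,85],[0,0,-22,0,85],[0,0,-11,0,85],[0,0,-5,0,85],[0,0,0,0,85],[0,0,0,0,85]]]'; python3 -m pendant '[[[0,0,0,0,25],[0,0,0,0,25],[0,0,0,0,25],[0,0,0,0,25],[0,0,0,0,25],[0,0,0,0,25],[0,0,0,0,25]]]';python3 -m pendant '[[[0,0,5,0,25],[0,0,25,0,25],[0,0,40,0,25],[0,0,40,0,25],[0,0,0,0,25],[0,0,0,0,25]]]'
```

```text
time_s: 23.5
eef_pos: [0.4068, 0.2646, 0.0082]
eef_rot: [0.0, 0.76, 0.65, 0.001]
wrist_force: [0.5, -0.2, 1.3]
opening: 0.995
time_s: 24.38
eef_pos: [0.4066, 0.2647, 0.0085]
eef_rot: [0.0, 0.76, 0.65, 0.001]
wrist_force: [-2.2, -0.4, 10.9]
opening: 0.467
time_s: 25.12
eef_pos: [0.4053, 0.264, 0.1166]
eef_rot: [-0.0, 0.76, 0.65, -0.0]
wrist_force: [-0.6, 0.2, -1.8]
opening: 0.465
```

```bash
python3 -m pendant '[[[24,-40,0,9,25],[24,-52,0,0,25],[24,-56,0,0,25],[24,-56,0,0,25],[24,-56,0,0,25],[24,-56,0,0,25],[24,-56,0,0,25],[24,-48,0,0,25]]]'; python3 -m pendant '[[[0,0,-10,0,25],[0,0,-20,0,25],[0,0,-25,0,25],[0,0,-25,0,25],[0,0,-14,0,25],[0,0,-5,0,25],[0,0,0,0,25],[0,0,0,0,25]]]'
```

```text
time_s: 26.12
eef_pos: [0.5971, -0.1575, 0.1147]
eef_rot: [-0.002, 0.707, 0.707, -0.001]
wrist_force: [0.0, 0.8, -1.1]
opening: 0.471
time_s: 27.12
eef_pos: [0.5987, -0.1559, 0.0193]
eef_rot: [0.001, 0.707, 0.708, 0.0]
wrist_force: [0.2, -0.6, -0.5]
opening: 0.464
```

Lower to about 11.5, release, and head for the bearing.

```bash
python3 -m pendant '[[[0,0,-4,0,25],[0,0,-2,0,25],[0,0,-1,0,25],[0,0,-1,0,25],[0,0,0,0,25]]]'; python3 - <<'E'
from h import *
c=snap('wrist')
cv2.imwrite('pics/w6.png',c['img'][...,::-1])
E
```

```text
time_s: 27.75
eef_pos: [0.5979, -0.1558, 0.0116]
eef_rot: [-0.0, 0.707, 0.708, -0.0]
wrist_force: [-4.3, 1.0, 9.7]
opening: 0.466
```

View pics/w6.png

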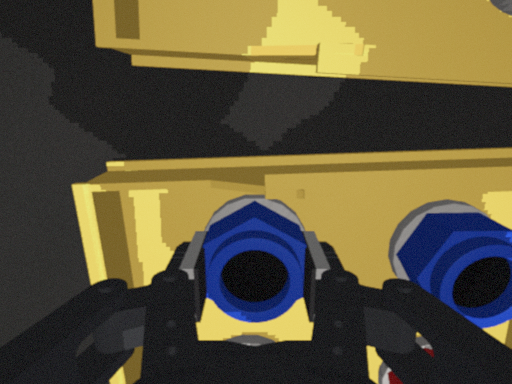

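The blue nut sits on the floor, clear of the stock and the walls. Release it.

```bash
python3 -m pendant '[[[0,0,0,0,55],[0,0,0,0,55],[0,0,0,0,55],[0,0,15,0,55],[0,0,45,0,55],[0,0,50,0,75],[0,0,45,0,75]]]'; python3 -m pendant '[[[-7,45,0,0,75],[-8,55,0,0,75],[-8,55,0,0,75],[-8,55,0,0,75],[-8,55,0,0,75],[-8,55,0,0,75],[-8,55,0,0,75],[-8,55,0,0,75]]]';  python3 -m pendant '[[[-8,55,0,0,75],[-4,55,0,0,75],[0,0,0,0,75],[0,0,0,0,75]]]'
python3 - <<'E'
from h import *
c=snap('wrist','w7.png')
for d in spotter.tip_of('wrist','bearing'): P=w(c,d['at']); print(round(d['confidence'],2),np.round(P*1000),np.round(px(c,P)))
print(blob(c,'steel',.523,.384,.014))
E
```

```text
time_s: 28.68
eef_pos: [0.5983, -0.1559, 0.1683]
eef_rot: [0.001, 0.707, 0.708, 0.0]
wrist_force: [0.3, -0.9, -0.8]
opening: 0.879
time_s: 29.68
eef_pos: [0.5347, 0.2761, 0.1667]
eef_rot: [0.0, 0.707, 0.708, 0.001]
wrist_force: [1.1, -0.1, -0.2]
opening: 0.878
time_s: 30.18
eef_pos: [0.5228, 0.3842, 0.1658]
eef_rot: [0.0, 0.706, 0.708, 0.0]
wrist_force: [0.4, -0.6, -0.2]
opening: 0.881
0.63 [523. 382.   3.] [254. 173.]
(array([523.1, 381.4]), array([48.6, 49.5]), (167, 181, 390, 396))
```

View pics/w7.png

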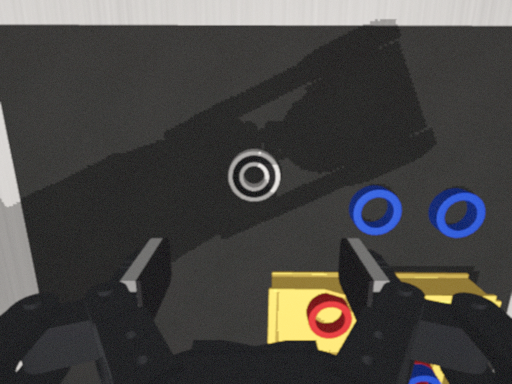

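The bearing at (254,174) is at about (523,382), and the decoy rings at (377,209) and (458,213) are clear of the fingers.

```bash
python3 -m pendant '[[[0,-2,-40,0,75],[0,0,-50,0,75],[0,0,-40,0,75],[0,0,-20,0,75],[0,0,-9,0,75],[0,0,-4,0,75],[0,0,0,0,75],[0,0,0,0,75]]]'; python3 -m pendant '[[[0,0,0,0,30],[0,0,0,0,30],[0,0,0,0,30],[0,0,0,0,30],[0,0,0,0,30],[0,0,0,0,30],[0,0,0,0,30]]]'; python3 -m pendant '[[[0,0,5,0,30],[0,0,25,0,30],[0,0,40,0,30],[0,0,40,0,30],[0,0,0,0,30],[0,0,0,0,30]]]'
```

```text
time_s: 31.28
eef_pos: [0.5238, 0.3828, 0.0036]
eef_rot: [0.0, 0.707, 0.708, 0.001]
wrist_force: [0.7, 0.3, 0.1]
opening: 0.876
time_s: 32.15
eef_pos: [0.5235, 0.3827, 0.0035]
eef_rot: [0.0, 0.707, 0.708, 0.001]
wrist_force: [-0.7, -0.4, 5.5]
opening: 0.519
time_s: 32.9
eef_pos: [0.5223, 0.382, 0.1116]
eef_rot: [-0.0, 0.707, 0.708, -0.001]
wrist_force: [-0.4, -0.1, -1.5]
opening: 0.523
```

```bash
python3 -m pendant '[[[13,-45,0,0,30],[13,-55,0,0,30],[13,-55,0,0,30],[13,-55,0,0,30],[13,-55,0,0,30],[12,-55,0,0,30],[12,-55,0,0,30],[0,0,0,0,30]]]'; python3 -m pendant '[[[0,0,-10,0,30],[0,0,-20,0,30],[0,0,-25,0,30],[0,0,-25,0,30],[0,0,-12,0,30],[0,0,-4,0,30],[0,0,0,0,30],[0,0,0,0,30]]]'
```

```text
time_s: 33.9
eef_pos: [0.6115, 0.0032, 0.1103]
eef_rot: [-0.001, 0.709, 0.706, -0.001]
wrist_force: [-0.1, 0.9, -1.5]
opening: 0.52
time_s: 34.9
eef_pos: [0.6127, 0.0072, 0.0173]
eef_rot: [0.001, 0.707, 0.708, 0.001]
wrist_force: [0.2, -0.7, -0.2]
opening: 0.523
```

Target z is 6.5.

```bash
python3 -m pendant '[[[0,0,-5,0,30],[0,0,-3,0,30],[0,0,-1,0,30],[0,0,-1,0,30],[0,0,0,0,30]]]'
```

```text
time_s: 35.52
eef_pos: [0.612, 0.0072, 0.0066]
eef_rot: [0.0, 0.707, 0.708, -0.0]
wrist_force: [-1.6, -0.1, 2.7]
opening: 0.523
```

Contact with the floor. Release, lift, and back away towards the robot for a final look.

```bash
python3 -m pendant '[[[0,0,0,0,60],[0,0,0,0,60],[0,0,0,0,60],[0,0,15,0,60],[0,0,45,0,60],[0,0,50,0,60],[0,0,50,0,60]]]'; python3 -m pendant '[[[-50,0,20,0,60],[-50,0,20,0,60],[-50,0,10,0,60],[-50,0,0,0,60],[0,0,0,0,60],[0,0,0,0,60]]]'
python3 - <<'E'
from h import *
c=snap('top'); s=snap('scene')
for n,k in [('top',c),('scene',s)]:
  for t in ['nut_red','nut_blue','spacer_red','spacer_blue','bearing','gauge','tub']:
    print(n,t,[(round(d['confidence'],2),*np.round(w(k,d['at'])*1000).astype(int)) for d in spotter.tip_of(n,t) if d['confidence']>.4])
a=cv2.resize(c['img'][95:295,140:400,::-1],None,fx=2.3,fy=2.3,interpolation=cv2.INTER_CUBIC); cv2.imwrite('pics/t8.png',a)
cv2.imwrite('pics/s8.png',cv2.resize(s['img'][110:330,140:400,::-1],None,fx=2.7,fy=2.7,interpolation=cv2.INTER_CUBIC))
E
```

```text
time_s: 36.4
eef_pos: [0.612, 0.0073, 0.169]
eef_rot: [0.0, 0.707, 0.708, 0.0]
wrist_force: [0.1, -0.7, 0.2]
opening: 0.703
time_s: 37.15
eef_pos: [0.4128, 0.0071, 0.2176]
eef_rot: [0.001, 0.707, 0.708, 0.001]
wrist_force: [1.5, -0.7, -0.1]
opening: 0.704
top nut_red [(0.92, np.int64(598), np.int64(-231), np.int64(6))]
top nut_blue [(0.66, np.int64(598), np.int64(-154), np.int64(6))]
top spacer_red [(0.66, np.int64(600), np.int64(233), np.int64(10))]
top spacer_blue [(0.66, np.int64(641), np.int64(348), np.int64(3)), (0.59, np.int64(712), np.int64(345), np.int64(1)), (0.54, np.int64(598), np.int64(156), np.int64(6)), (0.46, np.int64(395), np.int64(-391), np.int64(6))]
top bearing [(0.79, np.int64(610), np.int64(8), np.int64(7))]
top gauge [(0.7, np.int64(598), np.int64(233), np.int64(8)), (0.62, np.int64(401), np.int64(-269), np.int64(2))]
top tub [(0.83, np.int64(416), np.int64(-116), np.int64(3))]
scene nut_red [(0.69, np.int64(594), np.int64(-228), np.int64(6))]
scene nut_blue [(0.69, np.int64(597), np.int64(-154), np.int64(5))]
scene spacer_red [(0.65, np.int64(599), np.int64(233), np.int64(8))]
scene spacer_blue [(0.68, np.int64(600), np.int64(159), np.int64(5)), (0.63, np.int64(713), np.int64(347), np.int64(8)), (0.62, np.int64(636), np.int64(351), np.int64(5)), (0.57, np.int64(397), np.int64(-387), np.int64(7))]
scene bearing [(0.74, np.int64(615), np.int64(10), np.int64(8))]
scene gauge [(0.9, np.int64(404), np.int64(-270), np.int64(1))]
scene tub [(0.7, np.int64(415), np.int64(-117), np.int64(8))]
```

View pics/t8.png

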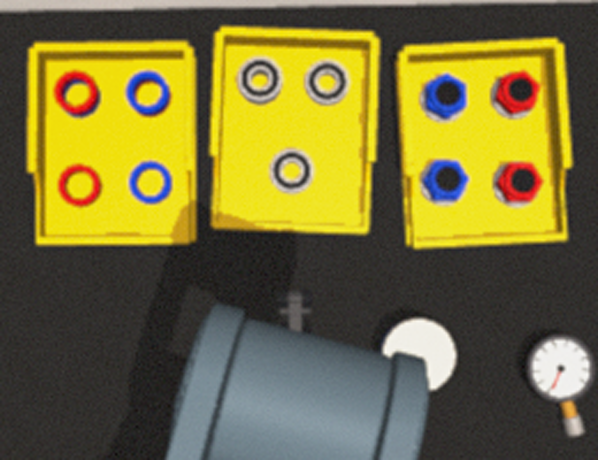

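View pics/s8.png

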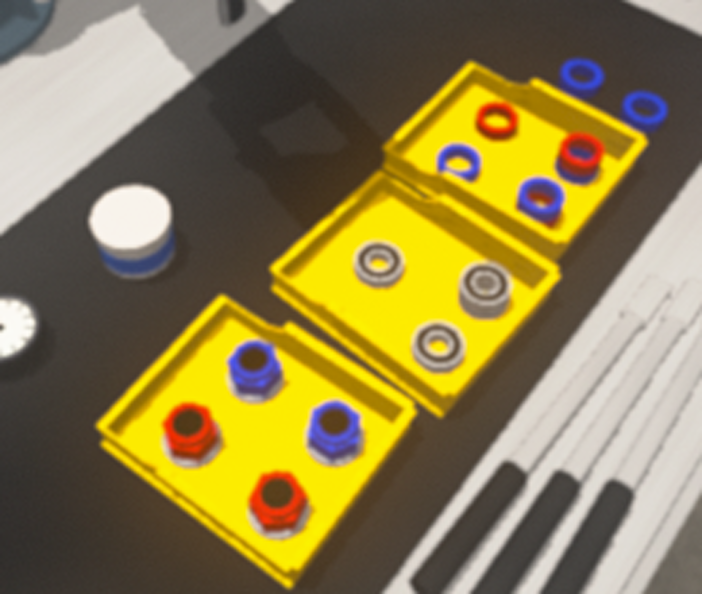

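All five parts lie flat in the right bins, the gauge and tub are where they were, and the robot touches nothing. Handing in.

```bash
python3 -c "
from bench import order; print(order.hand_in())"
```

```text
the job is handed in; nothing more can be done
None
```

All five parts are in their bins and the job is handed in, at about 37 s of the 106 s allowed. The nuts went in the nut bin, the two spacers in the spacer bin and the bearing in the bearing bin. For `spacer_blue` I took the ring nearest the base, and left the other three alone.

- **Placing:** each part was lowered until the wrist force showed it touching the bin floor, then released.
- **Final pictures:** the top and scene views show every part flat, apart from its neighbours and clear of the walls. The networks' positions agree with where I set the parts down to within about 6 mm.
- **Gauge and tub:** both were found within about 5 mm of where they started, which is about the networks' error.
- **Disagreements:**
  - In the last top view the network also reported a "gauge" on the red spacer. The pictures show this to be false.
  - The gripper's opening read about 1–3 mm under the parts' nominal sizes, but every grasp held.

The hand-in itself reports no verdict.

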